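Post the used coffee capsule through the self-closing flap

TASK

A used coffee capsule stands on the black front ledge of the grey capsule bin. With the gripper open, push the bin's sloping, self-closing steel flap inward with one finger and keep it open while the other finger gently pushes the capsule along the ledge through the opening, until it has dropped into the bin; only then withdraw so that the flap closes by itself. Do not pinch or lift the capsule, and leave everything else standing where it is.

Things in the scene. Friction and masses are not known exactly. Their poses are not given: they have to be found in the camera images.
- caddy: Capsule bin: fixed grey box. Origin on the worktop, straight below the middle of the sill; x from front ledge to rear, z up. Spans x -115..135, y -75..75 mm, floor 5 mm thick. Flat black ledge 130 mm up, x -113..0, with rims 5 mm high, 4 mm wide along its sides only. Opening behind it: x 0..111, y -65..65 mm, between side cheeks rising from ledge height at x = 0 to 50 mm above it at the rear.
- sill (a point): Middle of the sill: the rear edge of the ledge, on its top surface (bin x = 0, y = 0, z = 130 mm). What is pushed beyond it (towards bin +x) drops into the bin once the flap is out of the way. To the left, over the hob (y > 0.2 m, x > 0.5 m), hangs a cooker hood, underside 0.59 m up: swing the arm round close to the robot to clear it.
- hinge (a point): Middle of the flap's hinge axis, which runs along bin y (bin x = 115, z = 175 mm). Over it lies a fixed cover, 150 mm wide, top 184 mm above the worktop, bin x 111..135 mm: a finger working at ledge height must keep its front face before x = 108 mm.
- flap (a joint): Steel flap, rad: 0 closed (slopes 21 deg from hinge down to sill), 1.15 fully open; swings inward and down. 119 mm long, 124 wide, 3 thick. A damped spring shuts it in under 2 s once let go (0.1 N m shut, 0.19 open: 1 to 5 N at the finger). A fingertip 4 mm above ledge height moved to bin +x opens it ever further: about 0.3 rad with its front face at x = 62 mm, 0.7 rad at 93 mm.
- flap_edge (a point): Middle of the flap's free lower edge (a rolled edge 5 mm thick); when closed just behind the sill.
- capsule: The used coffee capsule: aluminium, 30 mm high, 37 mm across; a straight round side up to 21 mm, above it a blunt dome; it stands flat side down on the ledge; 14 to 27 g. Origin: centre of its underside; z up.
- capsule_mid (a point): Point on the capsule's axis 14 mm above its underside.
- mug: White mug, 78 mm across, 110 mm with its handle, 97 mm high; origin at the underside. A bystander, to be left alone.
- spice_jar: Spice jar, 45 mm across, 106 mm high; origin at the underside. A bystander.
- pepper_mill: Mill with a black top, 43 mm across, 132 mm high; origin at the underside. A bystander.
- capsule_box: Dark card box of capsules lying down, 37 x 200 x 38 mm, long along its y; origin at the underside. A bystander.
Things that resemble listed ones, but are neither listed nor needed, are in the scene too. Of the things shaped like the capsule, the aluminium one is meant.

How it is judged:
By the outcome, as a careful person would: the job done as asked, in the order asked, and still so for the second after the job is handed in, with the robot touching nothing.
It also fails if it takes over 38 s, if anything falls off the work surface, if the arm or the gripper's body presses on something with over 40 N, if the wrist force passes 120 N, or if a joint passes its speed limit or range.

ROBOT

A 6-joint arm with a two-finger parallel gripper is mounted at the origin on a cart in front of the work surface, level with it; the furniture and walls round the work are solid. World frame = base frame: x ahead of the robot, y to its left, z up, the work surface at z = 0. Lengths are in m, angles in rad, forces in N, time in s.
With the tool pointing down it reaches from about 0.25 to 0.725 m from the base axis. Payload 4 kg.
Tool frame: the origin (TCP) lies on the centre line of the jaws, within the pads' length; the fingertips stand ahead of it and the grasp point (between the pads) lies 3 mm ahead of it (bot.tcp_to_tips is the z of the fingertips in the tool frame, in m); z points along the fingers, y is the line along which they close (so a half turn about z gives the same grasp; the last joint's range is limited). The gripper opens to 85 mm and grips with 20 to 120 N. Pads are 22 mm wide; open, the fingers measure 114 mm over their backs; the gripper's body (76 mm by 85 mm) begins 54 mm behind the grasp point. The pads swing forward as they close: fully open they stand 13 mm farther back than shut.
Start: joints at [1.187, 0.241, 0.005, 1.335, 0, 1.571], TCP at [0.187, 0.464, 0.253] pointing down, gripper open.
Joint ranges: [-2.72, 2.72], [-1.05, 1.87], [-1.09, 1.28], [-1.99, 2.15], [-1.42, 1.44], [-3.14, 3.14]. Speed limits (rad/s): [2.79, 2.79, 3.14, 3.14, 3.14, 3.14].

INTERFACE

Orientations are given as a unit quaternion [x, y, z, w].
In Python, from workcell import telemetry, camera, camera_params, ticket, boxes_of, cut_out, spot_point, bot gives the robot as it stands.
- The arm moves only by the shell command python3 -m creep 'ROWS'. ROWS is text: rows parted by semicolons, each of 5 numbers parted by spaces: the opening, from 0 (shut) to 1 (fully open), then the shift along the tool's x, y, z in units of 150 mm (1.0 is 150 mm), then the turn about the tool's z in units of 180 degrees (1.0 is 180 degrees). In form: claw x y z turn; .... A call has 1 to 12 rows; each row is the pose to reach, as a shift and turn from the pose commanded when the call began, along the tool's axes at that moment, turning the shorter way round; what a row does not reach only later rows make up. A row lasts 1/8 s, in which the tool goes at most 62.5 mm and 10.7 degrees, less where a joint would pass 70% of its speed; a pose out of reach is approached as far as the arm can. A call with a number of a shift or a turn outside -1 to 1 is refused whole. A call with a gripper value outside its range is refused whole. The fingers move at their own pace and stop on an object; the grip force is fixed at half the most. Time passes only in rows, so rows that repeat a pose let the fingers close. It gives the time, the measured TCP pose, the force, the opening and the grip force at its end, in the units of the state.
- telemetry.get_obs(): the state, without advancing time (a new reading comes with each control period).
- camera(name): name is "scene" or "top" or "wrist"; returns the picture (400x640x3 uint8, red, green, blue); there is no depth.
- camera_params(name): a dict with "camera_matrix" (3x3 intrinsics, pixels), "eye" and "attitude" of the camera in the world. Camera axes: x right, y down, z forward; pixel columns grow to the right and rows downward; lengths in m; the calibration is good to about 2 mm. A picture is of the moment at which its call begins: read the wrist's pose just before it. camera_params takes no time and is no camera call; for the wrist camera it gives the pose at the moment of the call.
- ticket.job_done(): hands the job in; it is judged then, once.
Trained networks look in the newest picture that a camera, given by its name, has taken for a name from the list of things; names that differ only in an ending like _2 or _b are one class to them, and where a whole thing is asked for, a point or a joint stands for the part that bears it (a point fixed in the world has none). Each returns a list of dicts, best first, with "conf" (0 to 1); they miss things now and then, are a little off and sometimes report something else, mostly with a low value. They report only what shows in the picture. A call takes as long as a camera call. They do not tell look-alikes from the thing itself.
- boxes_of(thing, camera): "at" ([x, y, z] in m, in world coordinates, good to about 4 mm: the middle of the surface that is visible of it).
- cut_out(thing, camera): "pixels" (400x640 bool, what is visible of it).
- spot_point(thing, camera): "at" ([x, y, z] in m, in world coordinates, good to about 4 mm: a listed point, or the origin of a listed thing).
The state is a dict: "clock": time; "joint_pos": joint angles; "joint_vel": joint speeds; "tau": joint torques, N m; "eef_pos": TCP position; "tool_rot": TCP orientation; "ft_force": force on the tool from outside, world axes, zero at the start; "ft_torque": the same for the moment, N m; "grip_width": finger opening in m; "grasp_force": force on a finger pad.
Only numpy, scipy, OpenCV 4.12 (cv2) and the standard library are available. Lean on these libraries where they do the work, as an engineer would, in place of code of your own. Each camera call takes 0.05 s, during which the arm holds its last target. There are 200 camera calls.

## Working session

There is one attempt and no reset: what is moved stays moved. The work goes in short steps, Python scripts to look and compute and a shell command to move; the robot and the scene stay as the last step left them, time stands still between calls to the robot, and variables do not carry over. Pictures are saved under pics/ and viewed, at most 10 in all, crops included, and the job is handed in when it is done.

```bash
mkdir -p pics; ls; cat > h.py <<'E'
import numpy as np,cv2
from workcell import telemetry,camera,camera_params,ticket,boxes_of,cut_out,spot_point,bot
E
python3 - <<'E'
from h import *
o=telemetry.get_obs();print(o['clock'],o['eef_pos'],o['tool_rot'],o['grip_width'],bot.tcp_to_tips)
ims=[]
for c in("scene","top"):
    im=camera(c);cv2.imwrite(f'pics/{c}0.png',im[:,:,::-1])
    for t in("sill","hinge","flap_edge","capsule","capsule_mid","caddy","mug","spice_jar","pepper_mill","capsule_box"):
        print(c,t,[(np.round(d['at'],3).tolist(),round(d['conf'],2)) for d in spot_point(t,c)][:4])
print(telemetry.get_obs()['clock'])
E
```

```text
pics
0.0 [0.18698503 0.46305996 0.25238715] [ 1.90711375e-01  9.81645545e-01 -1.07429994e-03 -2.04375918e-04] 0.08495997479799332 0.022
scene sill []
scene hinge [([0.661, 0.02, 0.174], 0.64)]
scene flap_edge []
scene capsule [([0.416, -0.112, -0.004], 0.66)]
scene capsule_mid [([0.418, -0.111, 0.011], 0.66)]
scene caddy []
scene mug []
scene spice_jar [([0.47, -0.308, 0.002], 0.63)]
scene pepper_mill [([0.388, -0.314, -0.002], 0.66)]
scene capsule_box [([0.36, 0.363, 0.002], 0.95)]
top sill [([0.551, 0.051, 0.129], 0.79)]
top hinge [([0.66, 0.023, 0.175], 0.69)]
top flap_edge [([0.552, 0.049, 0.133], 0.7)]
top capsule [([0.492, 0.086, 0.128], 0.65), ([0.414, -0.113, -0.001], 0.65)]
top capsule_mid [([0.495, 0.078, 0.142], 0.48), ([0.416, -0.11, 0.017], 0.46)]
top caddy [([0.549, 0.049, -0.002], 0.91)]
top mug [([0.552, -0.323, -0.003], 0.83), ([0.661, 0.021, 0.176], 0.36)]
top spice_jar [([0.468, -0.308, 0.002], 0.57)]
top pepper_mill [([0.386, -0.31, -0.0], 0.8)]
top capsule_box [([0.361, 0.363, 0.002], 0.66)]
1.1
```

View pics/top0.png

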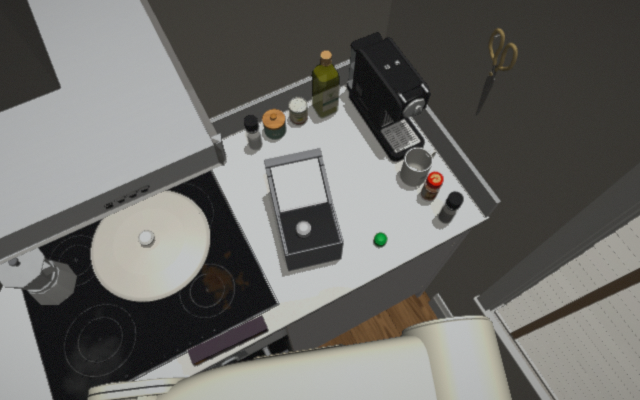

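View pics/scene0.png

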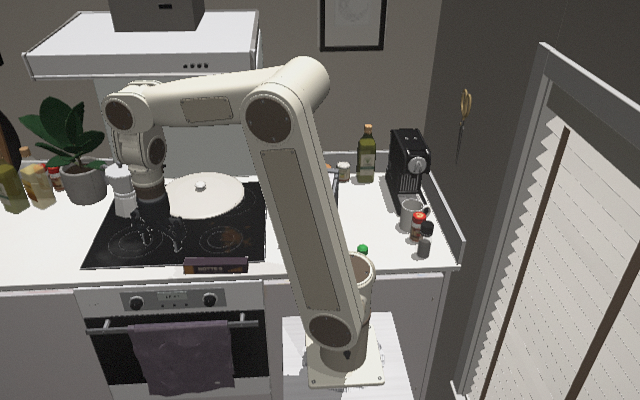

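Bin at about (0.55, 0.05), yaw about -15°, with the ledge towards the robot. Candidates for the capsule in the top picture: the silver one on the ledge at (303,228) and the green one on the worktop at (381,239). The pan-lid knob at (146,238) also looks similar. I choose the silver one and check it in a crop while fitting the bin pose.

```bash
python3 - <<'E'
from h import *
im=cv2.imread('pics/top0.png')
cv2.imwrite('pics/crop.png',cv2.resize(im[145:275,250:400],None,fx=4,fy=4,interpolation=cv2.INTER_CUBIC))
p=camera_params("top");print(p['eye'],p['attitude'])
E
```

```text
[0.07591362 0.26385645 1.28425066] [-0.50305319  0.83730029 -0.18226456  0.1124515 ]
```

View pics/crop.png

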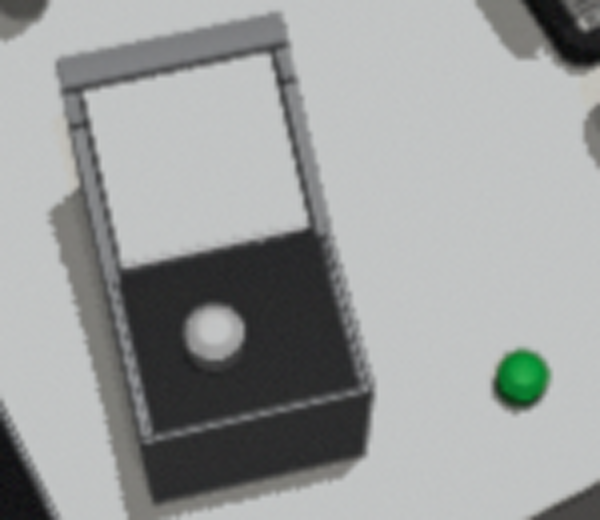

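```bash
python3 -m creep '1 -0.4 -0.23 0 0; 1 -0.8 -0.45 0 0; 1 -1 -0.57 0 0' && python3 -m creep '1 -0.4 -0.23 0 0; 1 -0.8 -0.45 0 0; 1 -1 -0.57 0 0'
```

```text
clock: 1.48
eef_pos: [0.2953, 0.3265, 0.2534]
tool_rot: [0.191, 0.982, 0.0, 0.0]
ft_force: [0.2, 0.5, -0.3]
grip_width: 0.0854
grasp_force: 0.0
clock: 1.85
eef_pos: [0.4027, 0.1908, 0.2536]
tool_rot: [0.191, 0.982, 0.0, 0.0]
ft_force: [0.4, 1.3, -0.4]
grip_width: 0.0857
grasp_force: 0.0
```

The crop shows the silver domed capsule on the black ledge at crop (214,333), which is top pixel (303,228). The green one at crop (522,378) is the look-alike on the worktop. Moving above the ledge.

```bash
python3 -m creep '1 -0.2 -0.12 0 0.06; 1 -0.4 -0.23 0 0.12; 1 -0.6 -0.35 0 0.17; 1 -0.77 -0.45 0 0.23; 1 -0.77 -0.45 0 0.29; 1 -0.77 -0.45 0 0.35; 1 -0.77 -0.45 0 0.41; 1 -0.77 -0.45 0 0.46; 1 -0.77 -0.45 0 0.46'
python3 - <<'E'
from h import *
o=telemetry.get_obs();print(o['clock'],o['eef_pos'],o['tool_rot'],bot.tcp_to_tips)
for c in("wrist","top"):
    im=camera(c);cv2.imwrite(f'pics/{c}1.png',im[:,:,::-1])
    for t in("sill","hinge","flap_edge","capsule","capsule_mid","caddy"):
        print(c,t,[(np.round(d['at'],4).tolist(),round(d['conf'],2)) for d in spot_point(t,c)][:4])
E
```

```text
clock: 2.98
eef_pos: [0.4832, 0.0869, 0.2533]
tool_rot: [0.792, 0.611, 0.0, -0.0]
ft_force: [-0.4, 0.9, 0.6]
grip_width: 0.0853
grasp_force: 0.0
2.975 [0.48318943 0.08687305 0.25331715] [ 7.91675053e-01  6.10942395e-01  1.62402205e-07 -1.80241730e-06] 0.022
wrist sill [([0.5468, 0.052, 0.1314], 0.84)]
wrist hinge [([0.6611, 0.0263, 0.1764], 0.95)]
wrist flap_edge [([0.5545, 0.0495, 0.1354], 0.86)]
wrist capsule [([0.4161, -0.1144, -0.0017], 0.59), ([0.494, 0.0813, 0.1341], 0.56)]
wrist capsule_mid [([0.4124, -0.1147, 0.0163], 0.84), ([0.4913, 0.0843, 0.1438], 0.67)]
wrist caddy [([0.5509, 0.0508, -0.0047], 0.73)]
top sill [([0.5517, 0.0523, 0.1327], 0.63)]
top hinge []
top flap_edge []
top capsule [([0.4917, 0.0847, 0.1302], 0.51)]
top capsule_mid [([0.4672, -0.3088, -0.0005], 0.7), ([0.4978, 0.0807, 0.1423], 0.44)]
top caddy [([0.5507, 0.0481, 0.0004], 0.9), ([0.5534, -0.3199, -0.0021], 0.31)]
```

View pics/wrist1.png

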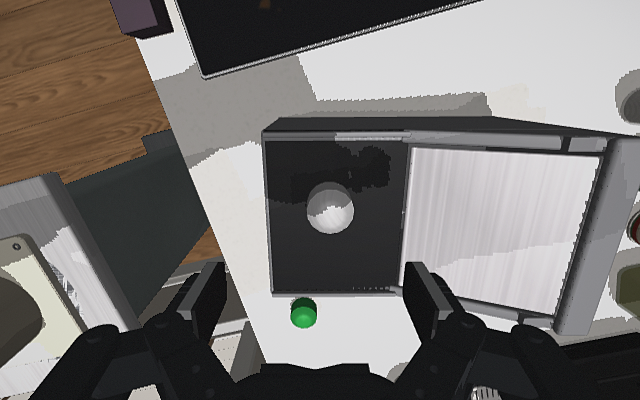

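The wrist view shows the silver capsule on the ledge at (330,208) and the sill edge from about (409,146) to (400,288). The green look-alike at (303,313) is off the bin. Next I compute bin-frame coordinates by back-projection.

```bash
python3 - <<'E'
from h import *
from scipy.spatial.transform import Rotation as R
from scipy.optimize import least_squares
p=camera_params("wrist");K=np.array(p['camera_matrix']);e=np.array(p['eye']);A=np.array(p['attitude']);M=R.from_quat(A).as_matrix() if A.size==4 else A
print(e)
def bp(u,v,z):
    d=M@np.linalg.inv(K)@[u,v,1.];return e+d*(z-e[2])/d[2]
def pr(P):
    q=(np.atleast_2d(P)-e)@M@K.T;return q[:,:2]/q[:,2:]
g=cv2.cvtColor(cv2.imread('pics/wrist1.png'),cv2.COLOR_BGR2GRAY).astype(float)
# sill edge: strongest dark->bright transition along rows
pts=[]
for v in range(160,260,5):
    r=np.diff(cv2.GaussianBlur(g,(3,3),0)[v,385:425]);pts.append(bp(385+np.argmax(r)+.5,v,.130)[:2])
fr=[]
for v in range(165,285,5):
    r=np.diff(cv2.GaussianBlur(g,(3,3),0)[v,255:285]);fr.append(bp(255+np.argmin(r)+.5,v,.130)[:2])
def line(P):
    vx,vy,x,y=cv2.fitLine(np.float32(P),cv2.DIST_HUBER,0,.01,.001).ravel();return np.array([x,y]),np.array([vx,vy])
for n,P in(('sill',pts),('front',fr)):
    c,d=line(P);nrm=np.array([abs(d[1]),-d[0]*np.sign(d[1])]);print(n,c,'yaw',np.degrees(np.arctan2(nrm[1],nrm[0])),'off',nrm@c,nrm)
print('sides',bp(410,138,.135),bp(266,134,.135),bp(272,297,.135),bp(396,292,.135))
camera("wrist")
m=[d['pixels'] for d in cut_out("capsule","wrist")]
for k in m:
    c=np.argwhere(k).mean(0)[::-1];print('cut',c,k.sum())
    if 290<c[0]<370 and c[1]<260:
        th=np.linspace(0,2*np.pi,40)
        def model(x):
            P=[[x[0]+r*np.cos(t),x[1]+r*np.sin(t),.13+h] for r,h in((.0185,0),(.0185,.021),(.015,.027),(.008,.03)) for t in th]
            return cv2.moments(cv2.convexHull(np.float32(pr(P))))
        f=lambda x:(lambda mo:np.array([mo['m10']/mo['m00'],mo['m01']/mo['m00']])-c)(model(x))
        s=least_squares(f,[.493,.083],diff_step=1e-3);print('caps',s.x,s.cost,model(s.x)['m00'])
E
```

```text
[0.50463721 0.16938798 0.37343614]
sill [0.5558132  0.06421305] yaw -14.873008 off 0.5207098 [ 0.9664971 -0.2566775]
front [0.4392656  0.08292804] yaw -14.490155 off 0.40454313 [ 0.96819067 -0.25021365]
sides [0.56615146 0.11839479 0.135     ] [0.46157006 0.14906364 0.135     ] [0.42241943 0.00835878 0.135     ] [ 0.53220086 -0.01507359  0.135     ]
cut [303.40567376 312.64113475] 705
cut [329.03711133 207.62036108] 1994
caps [0.49358237 0.08202565] 8.49427913627479e-14 2022.4298935006373
```

```bash
python3 -m creep '1 -0.013 0.08 0 0; 1 -0.013 0.08 0.15 0; 1 -0.013 0.08 0.3 0; 1 -0.013 0.08 0.45 0; 1 -0.013 0.08 0.53 0; 1 -0.013 0.08 0.53 0'
python3 - <<'E'
from h import *
from scipy.spatial.transform import Rotation as R
o=telemetry.get_obs();p=camera_params("wrist");K=np.array(p['camera_matrix']);e=np.array(p['eye']);M=R.from_quat(p['attitude']).as_matrix()
T=R.from_quat(o['tool_rot']).as_matrix();print(o['eef_pos'],o['ft_force'],o['grip_width'])
im=camera("wrist")[:,:,::-1].copy()
for t,c in((.009,(0,0,255)),(.022,(0,255,0))):
  for s in(-1,1):
    P=[np.array(o['eef_pos'])+T@[x,s*o['grip_width']/2,t] for x in(-.011,.011)]
    q=(np.array(P)-e)@M@K.T;q=q[:,:2]/q[:,2:];print(t,s,q.round(0).tolist())
    cv2.line(im,*[tuple(int(v) for v in a) for a in q],c,1)
cv2.imwrite('pics/wrist2.png',im)
E
```

```text
clock: 4.53
eef_pos: [0.4941, 0.0817, 0.1731]
tool_rot: [0.792, 0.61, -0.001, -0.0]
ft_force: [-0.3, -0.3, 0.7]
grip_width: 0.0856
grasp_force: 0.0
[0.49410986 0.08169101 0.17305092] [-0.2595167  -0.33409409  0.73218527] 0.08556634443956095
0.009 -1 [[228.0, 298.0], [224.0, 258.0]]
0.009 1 [[402.0, 298.0], [406.0, 258.0]]
0.022 -1 [[234.0, 283.0], [231.0, 246.0]]
0.022 1 [[395.0, 283.0], [399.0, 246.0]]
```

View pics/wrist2.png

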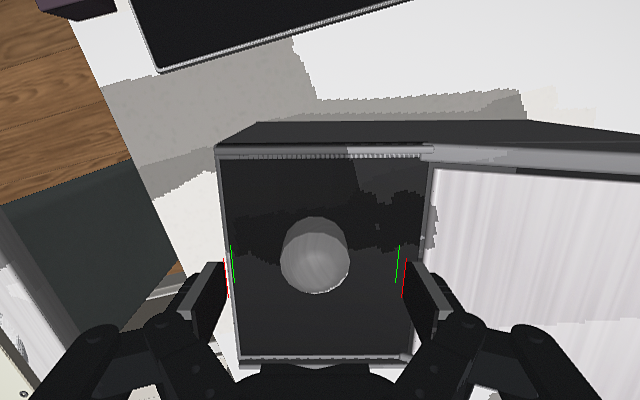

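The fingertips are at (224,262) and (405,262), matching the red lines, so the open tips sit about 9 mm ahead of the TCP. The capsule at (316,255) is centred between them. Lowering to about 4 mm above the ledge.

```bash
python3 -m creep '1 0 0 0.07 0; 1 0 0 0.13 0; 1 0 0 0.18 0; 1 0 0 0.19 0; 1 0 0 0.19 0'
python3 - <<'E'
from h import *
from scipy.spatial.transform import Rotation as R
o=telemetry.get_obs();im=camera("wrist")
cv2.imwrite('pics/wrist3.png',im[:,:,::-1]);print(o['eef_pos'],o['tool_rot'],o['ft_force'])
print([(np.round(d['at'],4).tolist(),round(d['conf'],2)) for d in spot_point('capsule','wrist')],[(np.round(d['at'],4).tolist(),round(d['conf'],2)) for d in spot_point('sill','wrist')])
E
```

```text
clock: 5.2
eef_pos: [0.4943, 0.0819, 0.1452]
tool_rot: [0.792, 0.61, -0.0, -0.0]
ft_force: [0.8, -0.4, 0.6]
grip_width: 0.0854
grasp_force: 0.0
[0.49427384 0.08193689 0.1452353 ] [ 7.92236962e-01  6.10213559e-01 -8.41563082e-05 -3.70287713e-05] [ 0.83087605 -0.37037475  0.5633099 ]
[([0.4989, 0.0843, 0.1329], 0.67), ([0.4914, 0.0816, 0.1442], 0.42)] []
```

View pics/wrist3.png

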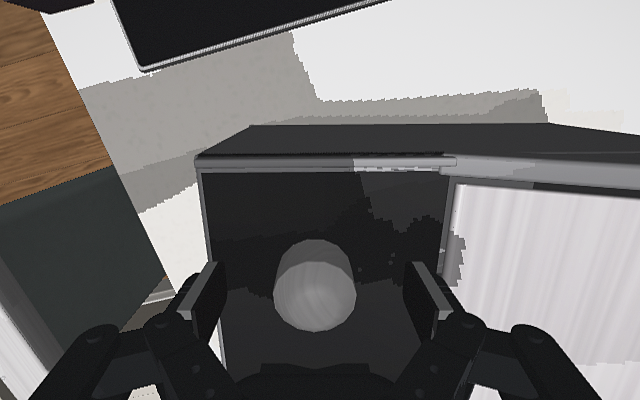

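```bash
python3 -m creep '1 0 0 0.01 0; 1 0 0.03 0.01 0; 1 0 0.06 0.01 0; 1 0 0.09 0.01 0; 1 0 0.12 0.01 0; 1 0 0.15 0.01 0; 1 0 0.18 0.01 0; 1 0 0.21 0.01 0; 1 0 0.24 0.01 0; 1 0 0.27 0.01 0; 1 0 0.30 0.01 0; 1 0 0.33 0.01 0'
python3 - <<'E'
from h import *
im=camera("wrist");cv2.imwrite('pics/wrist4.png',im[:,:,::-1]);print(telemetry.get_obs()['eef_pos'])
E
```

```text
clock: 6.85
eef_pos: [0.5424, 0.0693, 0.1438]
tool_rot: [0.792, 0.61, -0.0, -0.0]
ft_force: [-1.2, 0.3, 0.5]
grip_width: 0.0853
grasp_force: 0.5
[0.54297681 0.06911469 0.14381606]
```

View pics/wrist4.png

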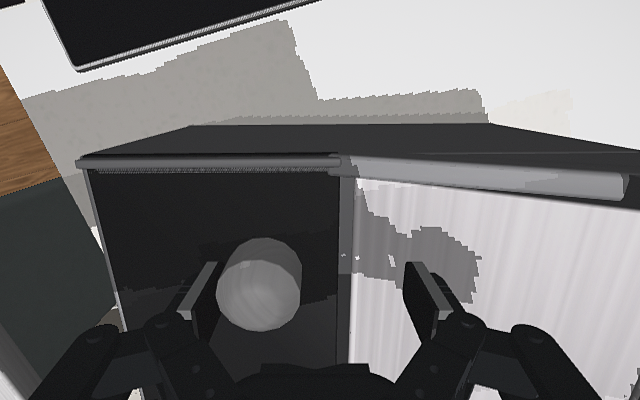

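The flap is opening behind the front finger, and the capsule at (259,290) stands upright against the rear finger. I keep pushing.

```bash
python3 -m creep '1 0 0.03 0 0; 1 0 0.06 0 0; 1 0 0.09 0 0; 1 0 0.12 0 0; 1 0 0.15 0 0; 1 0 0.18 0 0; 1 0 0.21 0 0; 1 0 0.25 0 0; 1 0 0.29 0 0; 1 0 0.33 0 0; 1 0 0.36 0 0; 1 0 0.39 0 0' && python3 -m creep '1 0 0 0 0; 1 0 0 0 0; 1 0 0 0 0'
python3 - <<'E'
from h import *
im=camera("wrist");cv2.imwrite('pics/wrist5.png',im[:,:,::-1]);print(telemetry.get_obs()['eef_pos'])
print([(np.round(d['at'],4).tolist(),round(d['conf'],2)) for d in spot_point('capsule','wrist')])
E
```

```text
clock: 8.4
eef_pos: [0.5889, 0.0567, 0.1443]
tool_rot: [0.791, 0.611, -0.007, -0.008]
ft_force: [-45.7, 10.0, 28.3]
grip_width: 0.0853
grasp_force: 12.0
clock: 8.78
eef_pos: [0.5889, 0.0567, 0.1443]
tool_rot: [0.791, 0.611, -0.006, -0.007]
ft_force: [-36.1, 8.1, 19.5]
grip_width: 0.085
grasp_force: 10.3
[0.5888845  0.05665422 0.14431863]
[([0.5955, 0.0555, 0.0414], 0.58)]
```

View pics/wrist5.png

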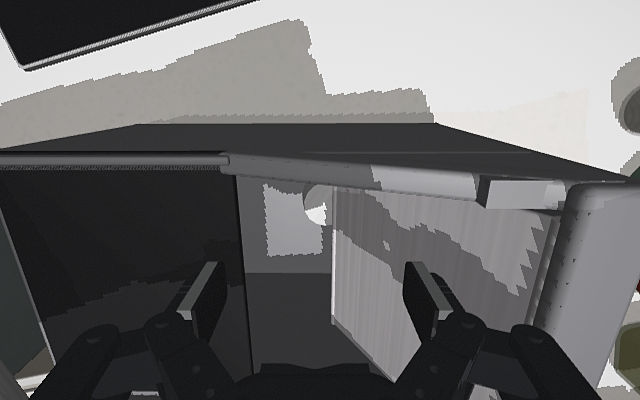

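The capsule has dropped through and shows inside the bin at (318,205), left of the open flap. The finger is meeting resistance of about 40 N, so I ease off right away and keep the flap open.

```bash
python3 -m creep '1 0 -0.05 0 0; 1 0 -0.1 0 0; 1 0 -0.1 0 0'
python3 - <<'E'
from h import *
from scipy.spatial.transform import Rotation as R
im=camera("wrist");cv2.imwrite('pics/wrist6.png',im[:,:,::-1])
p=camera_params("wrist");K=np.array(p['camera_matrix']);e=np.array(p['eye']);M=R.from_quat(p['attitude']).as_matrix()
for c in cut_out('capsule','wrist'):
    q=np.argwhere(c['pixels']);print(c['conf'],len(q),q.min(0),q.max(0))
    d=M@np.linalg.inv(K)@[*q.mean(0)[::-1],1]
    for z in(.02,.1,.13):
        P=e+d*(z-e[2])/d[2]; print(z,.967*P[0]-.2546*P[1]-.5195,.2546*P[0]+.967*P[1]-.188)
print([(np.round(d['at'],4).tolist(),round(d['conf'],2)) for d in spot_point('capsule','wrist')])
E
```

```text
clock: 9.25
eef_pos: [0.585, 0.0582, 0.1445]
tool_rot: [0.792, 0.61, 0.001, 0.001]
ft_force: [-2.4, -0.3, 1.5]
grip_width: 0.0854
grasp_force: 1.2
0.61 283 [185 312] [216 323]
0.02 0.034382584058145316 0.01717352973798822
0.1 0.033297015603946156 0.045041726963292006
0.13 0.0328899274336214 0.055492300922780985
[([0.5515, 0.053, -0.0011], 0.64)]
```

View pics/wrist6.png

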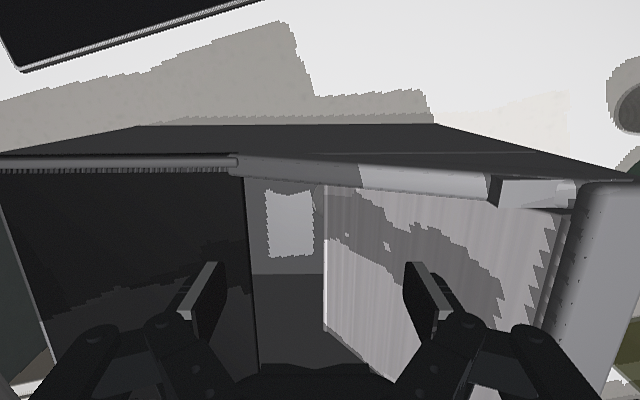

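What shows of the capsule lies in the push lane (bin y ≈ 17 mm) at floor height, so it has dropped. Withdrawing straight back, then up.

```bash
python3 -m creep '1 0 -0.06 0 0; 1 0 -0.12 0 0; 1 0 -0.18 0 0; 1 0 -0.24 0 0; 1 0 -0.30 0 0; 1 0 -0.36 0 0; 1 0 -0.42 0 0; 1 0 -0.48 0 0; 1 0 -0.54 0 0; 1 0 -0.60 0 0; 1 0 -0.66 0 0; 1 0 -0.66 0 0' && python3 -m creep '1 0 0 -0.1 0; 1 0 0 -0.25 0; 1 0 0 -0.45 0; 1 0 0 -0.65 0; 1 0 0 -0.8 0; 1 0 0 -0.8 0; 1 0 0 -0.8 0; 1 0 0 -0.8 0; 1 0 0 -0.8 0; 1 0 0 -0.8 0; 1 0 0 -0.8 0; 1 0 0 -0.8 0'
python3 - <<'E'
from h import *
a=camera("wrist");b=camera("top");print(telemetry.get_obs()['clock'])
cv2.imwrite('pics/end.png',np.hstack([cv2.resize(a[:,:,::-1],(400,250)),cv2.resize(b[80:300,180:500,::-1],(400,250))]))
for t in("mug","spice_jar","pepper_mill","capsule_box","capsule","flap_edge"):
    print(t,[(np.round(d['at'],3).tolist(),round(d['conf'],2)) for c in("top","wrist") for d in spot_point(t,c)][:3])
E
```

```text
clock: 10.9
eef_pos: [0.4877, 0.0836, 0.1438]
tool_rot: [0.792, 0.61, -0.0, -0.0]
ft_force: [-0.7, -0.6, 0.4]
grip_width: 0.0855
grasp_force: 0.0
clock: 12.4
eef_pos: [0.4885, 0.0835, 0.2638]
tool_rot: [0.792, 0.61, -0.0, 0.0]
ft_force: [0.0, 0.2, -0.0]
grip_width: 0.0854
grasp_force: 0.0
12.5
mug [([0.552, -0.322, -0.001], 0.56)]
spice_jar []
pepper_mill [([0.554, 0.049, 0.13], 0.33)]
capsule_box [([0.36, 0.366, 0.0], 0.62)]
capsule [([0.36, 0.365, -0.005], 0.33), ([0.417, -0.112, -0.004], 0.67), ([0.592, 0.058, 0.039], 0.64)]
flap_edge [([0.553, 0.048, 0.131], 0.8), ([0.551, 0.05, 0.134], 0.94)]
```

View pics/end.png

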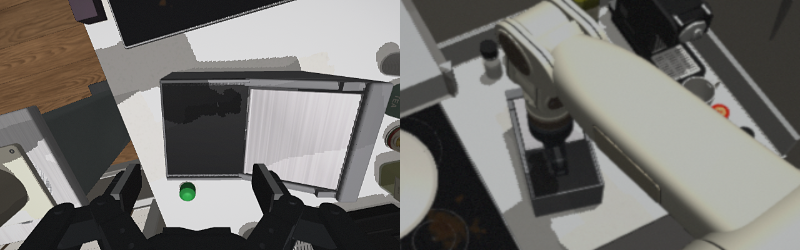

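The ledge is empty at (205,130), the flap is closed at (300,135), and the green look-alike at (187,190) is untouched. Nothing touches the robot. Handing in.

```bash
python3 -c "from h import *;print(ticket.job_done())"
```

```text
the job is handed in; nothing more can be done
None
```

The aluminium capsule is in the bin, the flap closed by itself and the job was handed in at about 12.5 s; one finger pressed with about 46 N at the wrist near the end of the push before I backed it off, what it pressed on is unconfirmed, and if that was the arm or gripper body it may exceed the 40 N limit.

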